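Index the slide reader to the next hole and hold its lock pin home

TASK

The slide reader has to sit over the slide with the green label. Lift the loose blue dust cap off the reader's lock knob and stand it, open side down, in the white tray; then pull the red knob up to free its pin, slide the reader along its rail to the hole that puts it over the green slide, and push the pin fully home there. The knob's return spring is worn out, so finish while still holding the knob in the fingers with the pin fully in, and do not disturb the jar and the two reagent containers.

Things in the scene. Friction and masses are not known exactly. Their poses are not given: they have to be found in the camera images.
- station: Fixed grey base plate (x -45..+145, y -130..+130 mm, 8 thick) with a level aluminium rail along its y axis, 40 wide, top 50 above the bench. Origin: bench level, under the rail's middle; z up; yaw within 20 deg of the world's. Index holes in the rail's top at y -50, 0, +50 mm, 13 wide along the rail. Slide places at x +95, level with the holes.
- carriage: White saddle on the rail, 66 x 84 mm (84 along the rail), flat top 62 above the bench, with grey reader head (62 x 36, from 45 to 97 above the bench) centred 95 mm to station +x. Slides along station y, +-72 mm, 1.5 N friction; locked by the pin (play 1.5 mm). Origin: bench level, on the rail line under the knob; axes as the station's; starts at the station's origin, in the middle hole.
- plunger: Lock plunger: red upright round knob, 22 mm diameter, 34 tall, over a 10 mm round-nosed pin. Origin: centre of the knob's underside, 78 above the bench (and carriage origin) when home. Moves up 24 mm; pin is 14 deep: lift 16 or more to free it. 3 N friction, no spring: stays where left, must be pushed down. Off a hole the nose rests on the rail, 14 up. Starts home, inside the cap.
- reader_eye (a point): Centre of the window under the reader head, 45 mm above the bench; straight above the middle of a slide when the pin is in that slide's hole.
- cap: Loose blue plastic dust cap, an upside-down cup: 46 mm outside diameter, 58 mm tall, inner diameter 38 mm, closed on top; 40 to 85 g. Origin: centre of its lower (open) rim; z up. At the start it stands on the carriage's top, over the knob, its rim 62 mm and its top 120 mm above the bench.
- tray: White open tray, fixed on the bench, 130 x 130 mm outside, walls 4 mm thick and 24 mm high, floor 4 mm above the bench. Origin: centre of its underside, z up. To the left or to the right of the station.
- slide_green: Glass slide with green labels at its ends, in a white carrier 84 x 30 x 6 mm, fixed in one of the two outer slide places. Origin: centre of the carrier's underside, 8 mm above the bench; its long axis (x) lies across the rail. The reader has to end over this one.
- slide_orange: The same with orange labels, fixed in the other outer slide place.
- jar: Bystander: loose grey square staining jar, 58 x 58 x 70 mm. Origin: centre of its underside.
- reagent_a: Bystander: loose white reagent bottle with a blue cap, 52 mm diameter, 100 mm tall. Origin: centre of its underside.
- reagent_b: Bystander: loose amber reagent jar with a black cap, 52 mm diameter, 90 mm tall. Origin: centre of its underside.
Things that resemble listed ones, but are neither listed nor needed, are in the scene too. There is more than one size of the cap; the one meant has the size given above. There is more than one size of the tray; the job needs the larger.

How it is judged:
On the way, in this order (a step that is already met when the one before it is completed fails the run):
1. the cap stands in the tray, let go, with the pin still home (horizontal distance between cap and tray below 0.058 m and height (world z) of cap below 0.009 m and angle between cap's own z axis and vertical below 0.15 rad and contact force between the fingers and cap below 0.1 N and z of plunger in the frame of carriage below 0.082 m), for 0.2 s.
2. the knob is pulled up and the pin is clear of its first hole (z of plunger in the frame of carriage above 0.0915 m and contact force between the fingers and plunger above 0.5 N), for 0.1 s.
3. the reader is over the green slide with the pin fully home in that hole (horizontal distance between reader_eye and slide_green below 0.004 m and z of plunger in the frame of carriage below 0.0805 m), for 0.1 s.
At the end, for the whole second after the job is handed in: Reader eye within 4 mm (level) of the green slide's middle; pin home (knob at most 2.5 mm above its lowest); fingers bear on the knob with over 1 N; carriage still; cap stands open side down on the tray's floor, released, at rest (all of step 3 and contact force between the fingers and plunger above 1 N and linear speed of carriage below 0.01 m/s and horizontal distance between cap and tray below 0.058 m and height (world z) of cap below 0.009 m and angle between cap's own z axis and vertical below 0.15 rad and linear speed of cap below 0.02 m/s); the arm keeps its last pose, push and grip.
It fails at once if the jar is pushed more than 3 cm or tipped (distance of jar from where it was at the start of the episode above 0.03 m or angle between jar's own z axis and vertical above 0.5 rad).
It fails at once if reagent_a is pushed more than 3 cm or tipped (distance of reagent_a from where it was at the start of the episode above 0.03 m or angle between reagent_a's own z axis and vertical above 0.5 rad).
It fails at once if reagent_b is pushed more than 3 cm or tipped (distance of reagent_b from where it was at the start of the episode above 0.03 m or angle between reagent_b's own z axis and vertical above 0.5 rad).
It also fails if it takes over 54 s, if anything falls off the work surface, if the arm or the gripper's body presses on something with over 40 N, if the wrist force passes 120 N, or if a joint passes its speed limit or range.

ROBOT

A 6-joint arm with a two-finger parallel gripper is mounted at the origin on the work surface. World frame = base frame: x ahead of the robot, y to its left, z up, the work surface at z = 0. Lengths are in m, angles in rad, forces in N, time in s.
With the tool pointing down it reaches from about 0.25 to 0.725 m from the base axis. Payload 9.7 kg.
Tool frame: the origin (TCP) lies midway between the tips of the shut fingers; the grasp point (between the pads) lies 19 mm behind it; z points along the fingers, y is the line along which they close (so a half turn about z gives the same grasp; the last joint's range is limited). The gripper opens to 85 mm and grips with 20 to 120 N. Pads are 22 mm wide; open, the fingers measure 114 mm over their backs; the gripper's body (76 mm by 85 mm) begins 54 mm behind the grasp point. The pads swing forward as they close: fully open they stand 13 mm farther back than shut.
Start: joints at [1.23, 0.087, 0.176, 1.66, 0, 1.571], TCP at [0.184, 0.518, 0.231] pointing down, gripper open.
Joint ranges: [-3.13, 3.13], [-0.85, 1.81], [-1.15, 1.24], [-2.2, 2.28], [-1.44, 1.52], [-3.14, 3.14]. Speed limits (rad/s): [2.22, 2.22, 2.57, 3.14, 3.14, 3.14].

INTERFACE

Orientations are given as a 3x3 rotation matrix whose columns are the frame's x, y, z axes.
In Python, from station import manip, viewer gives the robot as it stands. Calls block until the motion is done:
- manip.goto(position, orientation): joint-space move of the TCP to a pose.
- manip.move_l(position, attitude=None, feed=0.15): straight line of the TCP; attitude=None keeps the orientation; feed is the mean speed in m/s.
- manip.set_joints(angles): joint-space move.
- manip.release() and manip.grasp(): open the fingers fully, or close them until they stop; the grip force is fixed at half the most.
- manip.dwell(seconds).
- manip.solve_ik(position, orientation): joint angles nearest the present ones, or None.
- manip.read_state(): the state.
- viewer.read_camera(name): name is "side" or "top"; returns a dict with "img" (480x640x3 uint8, red, green, blue), "fx", "fy", "cx", "cy" (pixels), "view" (4x4, takes a point from world to camera coordinates). Camera axes: x right, y down, z forward; pixel columns grow to the right and rows downward; lengths in m; the calibration is good to about 2 mm. A picture is of the moment at which its call begins. There is no depth.
A pose or a line that the arm cannot do raises manip.Unreachable and nothing moves.
- manip.hand_in(): hands the job in; it is judged then, once.
The state is a dict: "time": time; "q": joint angles; "qvel": joint speeds; "joint_efforts": joint torques, N m; "tcp_pos": TCP position; "orientation": TCP orientation; "wrist_force": force on the tool from outside, world axes, zero at the start; "moment": the same for the moment, N m; "opening": finger opening in m; "gripper_force": force on a finger pad.
Only numpy, scipy, OpenCV 4.12 (cv2) and the standard library are available. Lean on these libraries where they do the work, as an engineer would, in place of code of your own. Each camera call takes 0.05 s, during which the arm holds its last target. There are 200 camera calls.

## Working session

There is one attempt and no reset: what is moved stays moved. The work goes in short steps, each a Python script; the robot and the scene stay as the last script left them, time stands still between calls to the robot, and variables do not carry over. Pictures are saved under pics/ and viewed, at most 10 in all, crops included, and the job is handed in when it is done.

```bash
mkdir -p pics; ls
python3 - <<'E'
from station import manip, viewer
import cv2,numpy as np
for n in("top","side"):
    c=viewer.read_camera(n); cv2.imwrite(f"pics/{n}0.png",c["img"][:,:,::-1]); print(n,c["fx"],c["fy"],c["cx"],c["cy"],np.round(c["view"],4).tolist())
s=manip.read_state();print(s["tcp_pos"],s["orientation"],s["opening"],s["time"])
E
```

```text
pics
top 465.1524356615889 465.1524356615889 315.16291811637655 237.9413407345716 [[-0.0227, -0.9994, 0.0264, -0.031], [-0.9827, 0.0174, -0.1845, 0.4936], [0.1839, -0.0302, -0.9825, 0.9372], [0.0, 0.0, 0.0, 1.0]]
side 558.9031715805365 558.9031715805365 317.72900830051714 233.60896172035137 [[0.8167, -0.5771, -0.0019, -0.4125], [-0.4094, -0.5771, -0.7067, 0.2601], [0.4067, 0.5779, -0.7076, 1.3179], [0.0, 0.0, 0.0, 1.0]]
[0.18376791 0.51818713 0.23065003] [[-9.42483753e-01  3.34251753e-01 -3.75991614e-04]
 [ 3.34251964e-01  9.42483094e-01 -1.11421347e-03]
 [-1.80620643e-05 -1.17580402e-03 -9.99999309e-01]] 0.08552602300917488 0.1
```

View pics/top0.png

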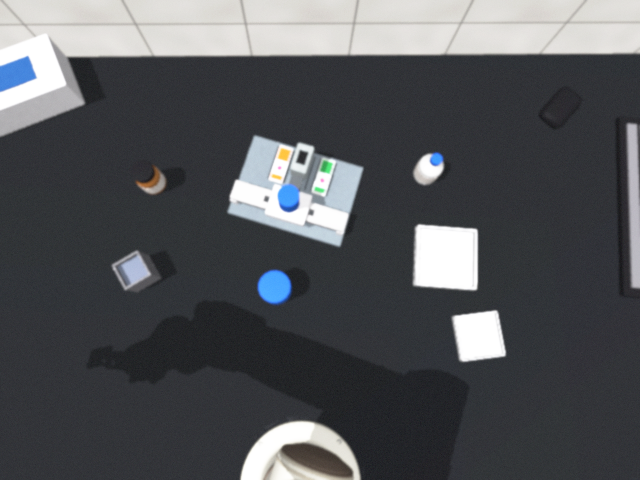

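View pics/side0.png

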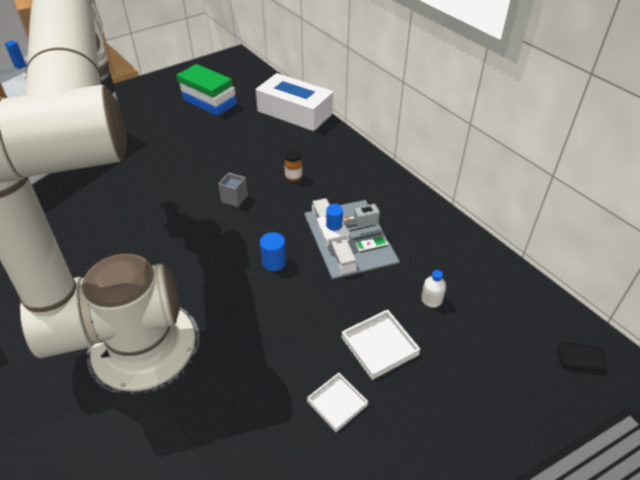

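The top view shows:
- the station, with its plate corners near (255,137), (362,163), (342,243) and (229,210)
- the capped knob at (289,198)
- the green slide at (324,177), on the station's -y side
- the larger tray at (446,257)
- a bigger decoy cap at (275,287)

The bottle, amber jar and grey jar are all clear of the station.

```bash
cat > h.py <<'E'
import numpy as np, cv2
from station import manip, viewer
def cast(c,uv,z):
    uv=np.atleast_2d(uv).astype(float); V=np.array(c["view"]);R,t=V[:3,:3],V[:3,3]
    d=np.c_[(uv[:,0]-c["cx"])/c["fx"],(uv[:,1]-c["cy"])/c["fy"],np.ones(len(uv))]@R
    o=-R.T@t; return o+d*((z-o[2])/d[:,2])[:,None]
def proj(c,p):
    V=np.array(c["view"]);q=np.atleast_2d(p)@V[:3,:3].T+V[:3,3]
    return np.c_[c["fx"]*q[:,0]/q[:,2]+c["cx"],c["fy"]*q[:,1]/q[:,2]+c["cy"]]
def blobs(m,amin=20):
    n,l,s,ce=cv2.connectedComponentsWithStats(m.astype(np.uint8))
    return [(l==i,s[i,4],ce[i]) for i in range(1,n) if s[i,4]>=amin]
def hsv(c): return cv2.cvtColor(c["img"],cv2.COLOR_RGB2HSV).astype(int)
def rng(H,lo,hi): return np.all((H>=lo)&(H<=hi),-1)
E
python3 - <<'E'
from h import *
np.set_printoptions(precision=4,suppress=True)
for n in("top","side"):
    c=viewer.read_camera(n);H=hsv(c);print(n)
    for nm,lo,hi,z in(("blue",(100,150,60),(125,255,255),.12),("green",(45,110,60),(80,255,255),.0145),("orange",(8,120,120),(25,255,255),.0145),("white",(0,0,200),(180,25,255),.024)):
        for m,a,ce in blobs(rng(H,lo,hi),15): print(nm,a,ce,cast(c,ce,z)[0])
    for p in [(250,232),(350,165),(335,225)] if n=="top" else [(330,265),(380,255)]: print(p,H[p[1],p[0]])
    if n=="top":
        x=cv2.resize(c["img"][125:250,220:370],None,fx=5,fy=4.8,interpolation=cv2.INTER_CUBIC);cv2.imwrite("pics/crop_top.png",x[:,:,::-1])
    else:
        x=cv2.resize(c["img"][190:280,295:405],None,fx=6,fy=6,interpolation=cv2.INTER_CUBIC);cv2.imwrite("pics/crop_side.png",x[:,:,::-1])
E
```

```text
top
blue 747 [15.3293 73.324 ] [0.834  0.5695 0.12  ]
blue 114 [436.2982 158.2544] [ 0.6395 -0.2888  0.12  ]
blue 424 [288.2665 197.5637] [0.5614 0.0127 0.12  ]
blue 969 [274.4149 286.7348] [0.3856 0.0413 0.12  ]
green 88 [325.9545 166.6023] [ 0.6617 -0.07    0.0145]
green 24 [318.9583 189.4167] [ 0.6087 -0.0529  0.0145]
orange 88 [283.625  153.9432] [0.6929 0.0248 0.0145]
orange 116 [150.8017 180.8448] [0.6339 0.3191 0.0145]
orange 22 [276.3182 176.5455] [0.6399 0.0417 0.0145]
white 9051 [61.5227 38.7462] [0.9767 0.5351 0.024 ]
white 5751 [191.4563  26.2264] [1.0077 0.2373 0.024 ]
white 5595 [299.0949  25.8513] [ 1.0076 -0.0153  0.024 ]
white 14702 [495.7013  26.388 ] [ 1.0043 -0.4854  0.024 ]
white 2889 [287.6542 201.5888] [0.5792 0.0168 0.024 ]
white 300 [301.1067 158.2033] [ 0.6787 -0.0144  0.024 ]
white 428 [426.9883 169.4907] [ 0.6485 -0.2957  0.024 ]
white 311 [323.1736 179.5048] [ 0.6285 -0.0624  0.024 ]
white 3735 [445.7106 257.1569] [ 0.4497 -0.3231  0.024 ]
white 2046 [478.7395 335.6564] [ 0.2822 -0.3806  0.024 ]
white 2652 [292.0901 446.7945] [0.0745 0.0139 0.024 ]
white 
[... 1309 characters left out ...]
378 [324.1429 219.3201] [0.5826 0.0782 0.024 ]
white 298 [343.2148 251.1275] [ 0.5522 -0.0516  0.024 ]
white 83 [368.3133 243.988 ] [ 0.6236 -0.0698  0.024 ]
white 169 [432.6331 285.2071] [ 0.6652 -0.2764  0.024 ]
white 49 [155.0612 296.6122] [0.0778 0.0951 0.024 ]
white 715 [ 44.8406 319.2713] [-0.166   0.1834  0.024 ]
white 178 [183.1854 321.2022] [ 0.1022 -0.0135  0.024 ]
white 2317 [380.647  343.8062] [ 0.4459 -0.3352  0.024 ]
white 18 [ 96.8333 344.6667] [-0.0893  0.0411  0.024 ]
white 32 [144.8438 371.0625] [-0.0265 -0.088   0.024 ]
white 1486 [337.9818 402.1171] [ 0.2783 -0.3954  0.024 ]
white 28 [321.5 386.5] [ 0.2711 -0.3453  0.024 ]
(330, 265) [101  26 165]
(380, 255) [ 99  30 162]
```

View pics/crop_top.png

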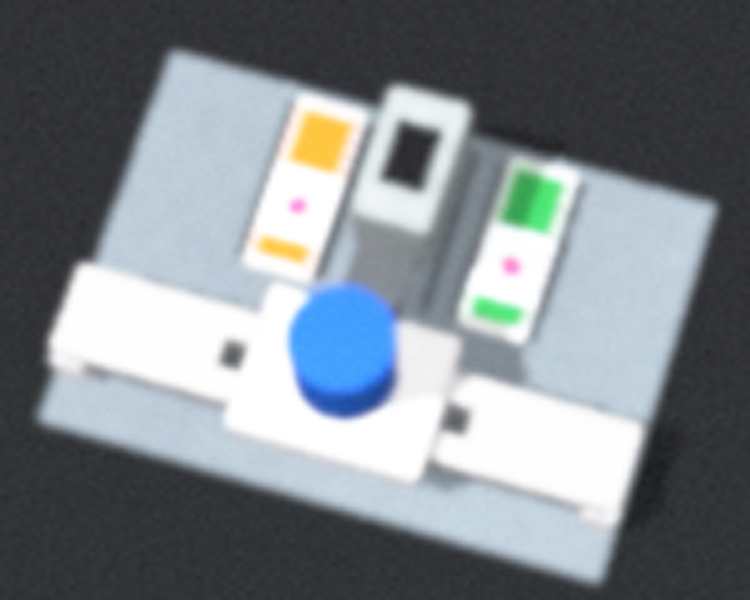

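View pics/crop_side.png

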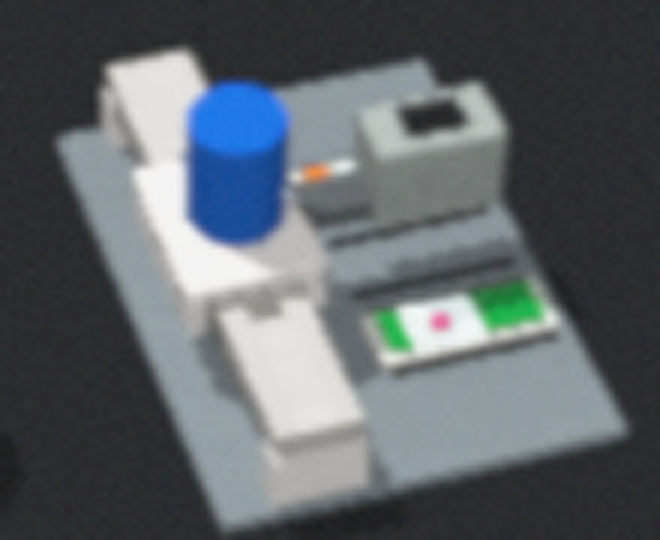

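The crops give the four plate corners and the pink dots at the slide centres. Green's dot is at top (322.2,180.4) and side (368.7,243.5). Next I'll fit the station's pose from both views.

Run:
```python
from h import *
from scipy.optimize import least_squares
np.set_printoptions(precision=4,suppress=True)
T=viewer.read_camera("top");S=viewer.read_camera("side")
P=np.array([[.145,.13,.008],[.145,-.13,.008],[-.045,-.13,.008],[-.045,.13,.008],[.095,-.05,.0145]])
t=(np.array([[175,50],[715,205],[600,583],[40,422],[511,266]])+.5)/[5,4.8]-.5+[220,125]
s=(np.array([[420,60],[630,430],[222,530],[55,140],[442,321]])+.5)/6-.5+[295,190]
w=lambda p:np.c_[P[:,:2]@np.array([[np.cos(p[2]),np.sin(p[2])],[-np.sin(p[2]),np.cos(p[2])]])+p[:2],P[:,2]]
for nm,L in(("top",[(T,t)]),("side",[(S,s)]),("both",[(T,t),(S,s)])):
    r=least_squares(lambda p:np.concatenate([(proj(c,w(p))-u).ravel() for c,u in L]),[.56,0,-.2]);print(nm,r.x,np.sqrt(2*r.cost/len(r.fun)))
p=r.x; np.save("st.npy",p)
# cap top disc
for c,n in((T,"top"),(S,"side")):
    H=hsv(c);u=proj(c,[p[0],p[1],.12])[0].astype(int);m=np.zeros(H.shape[:2],bool);m[u[1]-25:u[1]+40,u[0]-25:u[0]+25]=1
    b=m&rng(H,(100,130,40),(125,255,255));V=H[...,2]
    th,_=cv2.threshold(V[b].astype(np.uint8),0,255,cv2.THRESH_OTSU);d=max(blobs(b&(V>th)),key=lambda x:x[1])
    cn=max(cv2.findContours(d[0].astype(np.uint8),0,1)[0],key=len)
    print(n,"cap",th,d[1],cast(c,d[2],.12)[0],cast(c,cv2.fitEllipse(cn)[0],.12)[0])
# tray top rim outer / floor
for c,g in((T,(446,257)),(S,(381,344))):
    m=rng(hsv(c),(0,0,110),(180,60,255));b=[x for x in blobs(m,500) if x[0][g[1],g[0]]][0]
    cn=max(cv2.findContours(b[0].astype(np.uint8),0,1)[0],key=len)
    for z in(.0,.024):
        q=cast(c,cv2.convexHull(cn)[:,0],z)[:,:2]; R=cv2.minAreaRect((q*1000).astype(np.float32));print("tray",z,R)
```

```text
top [ 0.5621  0.0144 -0.3182] 1.1229340230925533
side [ 0.5617  0.0126 -0.312 ] 0.8323462531091624
both [ 0.5621  0.0138 -0.316 ] 1.0112046648658537
top cap 214.0 382 [0.5655 0.0129 0.12  ] [0.5655 0.0129 0.12  ]
side cap 183.0 152 [0.5665 0.0111 0.12  ] [0.5665 0.0112 0.12  ]
tray 0.0 ((454.17230224609375, -329.9477844238281), (142.34384155273438, 140.8943328857422), 84.56084442138672)
tray 0.024 ((450.80218505859375, -322.39678955078125), (138.97032165527344, 137.55511474609375), 84.56082916259766)
tray 0.0 ((459.37353515625, -318.65313720703125), (145.69297790527344, 145.49957275390625), 84.59848022460938)
tray 0.024 ((447.4970703125, -330.07391357421875), (142.5584259033203, 142.3691864013672), 84.59848022460938)
```

```bash
cat >> h.py <<'E'
X0,Y0,YAW=np.load("st.npy")
ex=np.array([np.cos(YAW),np.sin(YAW),0]);ey=np.array([-np.sin(YAW),np.cos(YAW),0])
O=np.c_[-ex,ey,[0,0,-1]]
def st(m=""):
    s=manip.read_state();print(m,round(s["time"],2),np.round(s["tcp_pos"],4),"F",np.round(s["wrist_force"],1),"op",round(s["opening"],4),"gf",round(s["gripper_force"],1));return s
E
python3 - <<'E'
from h import *
c=[.566,.012]
manip.goto(c+[.19],O);st("above")
manip.move_l(c+[.083],feed=.12);st("down")
manip.grasp();st("grip")
manip.move_l(c+[.17],feed=.1);st("lift")
for n in("top","side"):
    k=viewer.read_camera(n);x=k["img"][120:300,200:440]
    cv2.imwrite(f"pics/l_{n}.png",cv2.resize(x,None,fx=3,fy=3)[:,:,::-1])
E
```

```text
above 2.57 [0.566  0.0128 0.1901] F [-0.4  1.   0.4] op 0.0855 gf 0.0
down 3.61 [0.5664 0.012  0.0839] F [-0.1 -0.4  0.1] op 0.0854 gf 0.0
grip 4.07 [0.5665 0.012  0.0839] F [0.  0.8 6.5] op 0.0452 gf 61.5
lift 5.08 [0.5657 0.012  0.1692] F [ 0.1  0.2 -0.9] op 0.0451 gf 61.2
```

View pics/l_side.png

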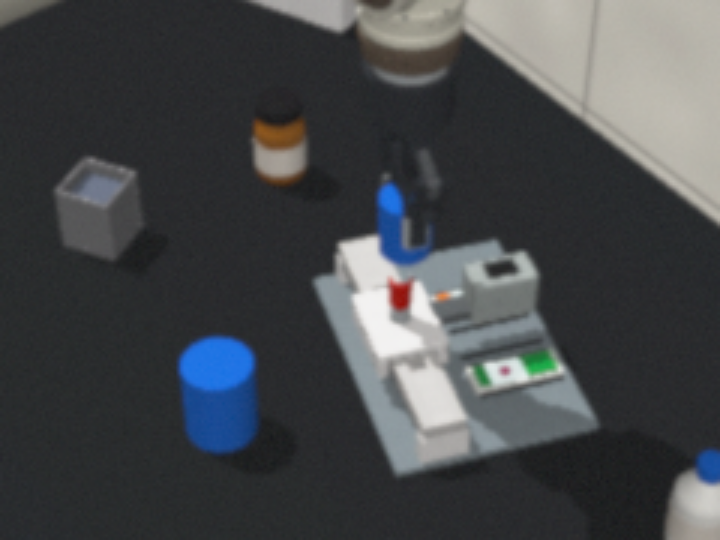

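The side picture shows the cap held upright in the fingers at (405,220). The red knob is bare and still home at (400,292), and the bystanders are untouched.

Run:
```python
from h import *
t=[.449,-.326]
manip.move_l(t+[.16],feed=.2);st("over")
manip.move_l(t+[.045],feed=.12);st()
for z in(.030,.028,.0265,.025,.0235):
    manip.move_l(t+[z],feed=.03);s=st("dn")
    if s["wrist_force"][2]>4:break
manip.release();st("open")
manip.move_l(t+[.16],feed=.15);st("up")
k=X0*0
c=viewer.read_camera("side");cv2.imwrite("pics/tray_side.png",cv2.resize(c["img"][190:400,290:450],None,fx=3,fy=2.8)[:,:,::-1])
T=viewer.read_camera("top")
for c in(T,c):
    m=rng(hsv(c),(170,120,60),(180,255,255))|rng(hsv(c),(0,150,60),(5,255,255))
    for b,a,ce in blobs(m,8): print("red",a,ce,cast(c,ce,.112)[0],cast(c,ce,.1)[0])
```

```text
over 7.12 [ 0.4493 -0.3254  0.1601] F [-0.1  1.1 -1. ] op 0.0449 gf 61.2
 8.23 [ 0.4494 -0.3263  0.0459] F [ 0.1 -0.8 -0.2] op 0.0454 gf 61.2
dn 8.88 [ 0.449  -0.326   0.0299] F [ 0.3  0.1 -1. ] op 0.0451 gf 61.2
dn 9.13 [ 0.449 -0.326  0.028] F [ 0.5 -0.   0.7] op 0.0454 gf 61.2
dn 9.38 [ 0.4489 -0.3259  0.0264] F [-0.1 -0.1 -1.2] op 0.0451 gf 61.2
dn 9.63 [ 0.4492 -0.3261  0.0259] F [-2.1  1.   5.7] op 0.0446 gf 61.7
open 10.12 [ 0.449  -0.326   0.0249] F [ 0.6 -0.4  0.5] op 0.0852 gf 0.0
up 11.17 [ 0.4487 -0.3258  0.1589] F [ 0.2  0.1 -0.5] op 0.0855 gf 0.0
red 15 [288.6 203.2] [0.55203233 0.01243915 0.112     ] [0.55523072 0.01275596 0.1       ]
red 38 [333.         218.31578947] [ 0.54923336 -0.00687781  0.112     ] [0.5569089  0.00319807 0.1       ]
```

View pics/tray_side.png

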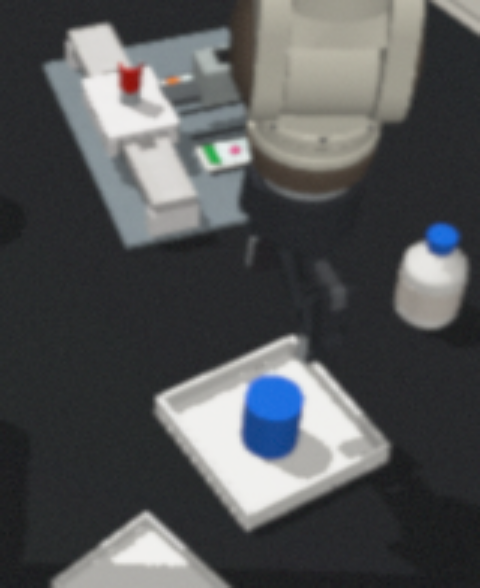

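The cap stands upright on the large tray's floor, at (272,415) in the crop. The knob at (130,78) is bare and agrees with the fitted station. Next is gripping and pulling the knob.

Run:
```python
from h import *
c=np.array([X0,Y0,0]);z=np.array([0,0,1.])
manip.move_l(c+.19*z,O,feed=.2);st("over")
manip.move_l(c+.079*z,feed=.12);st("down")
manip.grasp();s=st("grip")
p=s["tcp_pos"].copy()
manip.move_l(p+.020*z,feed=.05);s=st("lift")
np.save("g.npy",p)
c=viewer.read_camera("side");cv2.imwrite("pics/knob.png",cv2.resize(c["img"][170:290,280:420],None,fx=4,fy=4,interpolation=2)[:,:,::-1])
```

```text
over 13.22 [0.5619 0.0131 0.19  ] F [ 0.3 -0.4  0.5] op 0.0856 gf 0.0
down 14.29 [0.5626 0.0138 0.0799] F [-0.  -0.5 -0.1] op 0.0851 gf 0.0
grip 14.91 [0.5624 0.0143 0.0795] F [0.1 4.7 3.5] op 0.0204 gf 58.8
lift 15.47 [0.5623 0.0141 0.0996] F [-0.9  0.8  2.6] op 0.02 gf 59.8
```

View pics/knob.png

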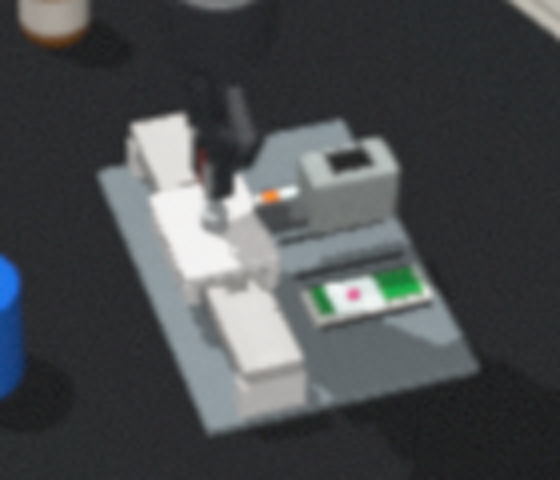

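The fingers hold the knob up, with red showing at (200,160) and bare shaft below it. Now the slide, watching the side force.

Run:
```python
from h import *
p=np.load("g.npy");z=np.array([0,0,1.])
for d in(-.004,-.012,-.050):
    manip.move_l(p+.020*z+d*ey,feed=.06);s=st(d);print("Fy",s["wrist_force"]@ey,"Fx",s["wrist_force"]@ex)
    if abs(s["wrist_force"]@ey)>15: break
else:
    for h in(.012,.008,.003,-.0005):
        manip.move_l(p+h*z-.05*ey,feed=.04);s=st(h)
        if s["wrist_force"][2]>25: print("stop");break
```

```text
-0.004 15.77 [0.5609 0.01   0.0995] F [-1.9 -1.3  2.3] op 0.02 gf 59.8
Fy -1.844619282469151 Fx -1.421063442844873
-0.012 16.05 [0.5584 0.0022 0.0994] F [-1.6 -0.4  2.4] op 0.0205 gf 59.8
Fy -0.8353087545241709 Fx -1.3839854369462858
-0.05 16.83 [ 0.5466 -0.0337  0.0994] F [-2.6 -1.3  1. ] op 0.0202 gf 59.7
Fy -2.0860866254600516 Fx -2.0865865090211644
0.012 17.18 [ 0.5468 -0.0331  0.0905] F [ 1.4 -1.4 -4. ] op 0.0197 gf 59.3
0.008 17.43 [ 0.5468 -0.0331  0.0869] F [ 1.2 -0.2 -4.2] op 0.0201 gf 59.1
0.003 17.71 [ 0.5468 -0.0331  0.082 ] F [ 0.2  1.6 -3.9] op 0.0205 gf 59.2
-0.0005 17.96 [ 0.5469 -0.0331  0.0794] F [-3.5  1.7  4.4] op 0.0202 gf 59.9
```

Run:
```python
from h import *
p=np.load("g.npy");z=np.array([0,0,1.])
for h in(-.002,-.0035,-.005):
    manip.move_l(p+h*z-.05*ey,feed=.02);s=st(h)
    if s["wrist_force"][2]>15: break
manip.dwell(.3);st("hold")
a=[]
for n in("side","top"):
    c=viewer.read_camera(n);x,y=(280,170) if n=="side" else (220,120)
    a.append(cv2.resize(c["img"][y:y+140,x:x+150],(400,373),interpolation=2))
cv2.imwrite("pics/fin.png",np.hstack(a)[:,:,::-1])
```

```text
-0.002 18.21 [ 0.547  -0.0331  0.0793] F [-7.9  3.1 14.8] op 0.0203 gf 61.2
-0.0035 18.46 [ 0.5471 -0.0331  0.0792] F [-11.6   2.8  25.5] op 0.02 gf 62.3
hold 18.76 [ 0.5471 -0.033   0.0792] F [-12.1   4.2  25. ] op 0.0202 gf 62.3
```

View pics/fin.png

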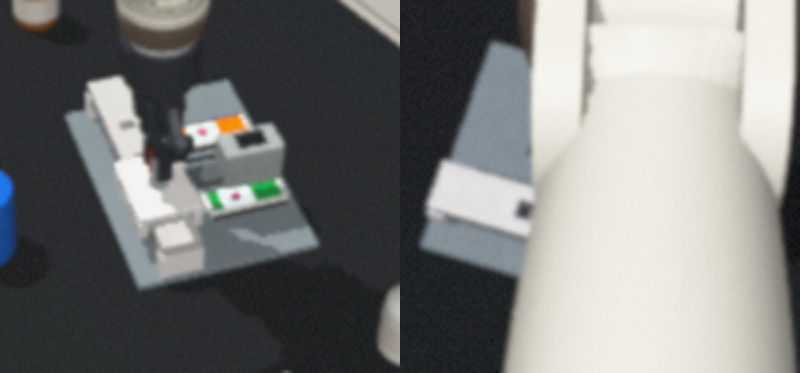

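The side view shows the saddle moved to the -y end of the rail and the reader over the green slide. The reader's dark window is at crop (252,137), or about pixel (374.5,221.4). The push stopped hard at home height with 25 N. I'll check the window against the predicted position before handing in.

Run:
```python
from h import *
c=viewer.read_camera("side");o=np.array([X0,Y0,0])
u=proj(c,o+.095*ex-.05*ey+[0,0,.097])[0];print(u)
s=st()
if np.hypot(*(u-[374.5,221.4]))<4: print(manip.hand_in())
```

```text
[372.39167701 221.21591749]
 18.91 [ 0.5471 -0.033   0.0792] F [-12.7   4.5  25. ] op 0.0202 gf 62.3
the job is handed in; nothing more can be done
None
```

The job is handed in at about 19 s, but no verdict came back: by my measurements the cap stands in the large tray, the reader is over the green slide, and the pin is pushed home with the knob still gripped.

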